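Let a full thread spool out of the dispenser

TASK

On the desk is a two-lane thread dispenser with one spool behind the gate of each lane: one full of thread, one empty. With the fingertips press down the rubber pad of the lever whose lane holds the full spool, and keep it down until the spool has rolled out into the catch pocket at the foot of its lane; then let the lever come back up so that the gate is shut again. Keep the other lane's gate shut, do not touch the spools or the gates, and leave the bottle, tin and phone where they are.

Things in the scene. Friction and masses are not known exactly. Their poses are not given: they have to be found in the camera images.
- dispenser: Spool dispenser fixed to the desk, base 265 x 172 mm. Origin: on the desk, midway between the lanes; x runs downhill along the lanes (away from the robot), y to its left, z up. Lane centres at y = +45 and -45 mm, 54 mm wide, side walls 75 mm high. Shut gates at x = 50 mm; a waiting spool's centre at x = 31, z = 81 mm. Lever pivot rod at x = -40 mm on posts 127 mm high.
- left_pocket (a point): Where a spool's centre comes to rest in the left lane's catch pocket, against the end wall: dispenser x = 157, y = 45, z = 58 mm. The pocket spans x = 90 to 175 mm, walls 65 mm high, end wall 75.
- right_pocket (a point): The same in the right lane's catch pocket: dispenser x = 157, y = -45, z = 58 mm.
- left_lever (a joint): Steel rocking lever of the left lane (left as seen from the robot). 0 = level, gate shut; grows as its pad is pressed and its gate rises; a spool can pass from about 0.31 rad; hard stop 0.42 rad. A spring shuts it: about 2 N at the pad when shut, 4 N fully down. Pivot at dispenser y = +45, z = 118 mm.
- right_lever (a joint): Steel rocking lever of the right lane (right as seen from the robot). 0 = level, gate shut; grows as its pad is pressed and its gate rises; a spool can pass from about 0.31 rad; hard stop 0.42 rad. A spring shuts it: about 2 N at the pad when shut, 4 N fully down. Pivot at dispenser y = -45, z = 118 mm.
- left_pad (a point): Black rubber pad, 42 x 38 x 8 mm, on the near (robot) end of the left lever, the place to press. Origin: centre of its top face, 126 mm above the table at rest, 85 mm from the pivot; x points along the lever towards the gate, z up. Fully pressed it sinks about 35 mm and tilts 0.42 rad.
- right_pad (a point): Black rubber pad, 42 x 38 x 8 mm, on the near (robot) end of the right lever, the place to press. Origin: centre of its top face, 126 mm above the table at rest, 85 mm from the pivot; x points along the lever towards the gate, z up. Fully pressed it sinks about 35 mm and tilts 0.42 rad.
- left_gate (a point): Clear plastic gate plate of the left lane, 50 mm wide, 52 high, 3 thick, on the far end of the left lever, 90 mm from the pivot. Origin: middle of its lower edge, 65 mm above the table when shut. Not to be touched by the robot.
- right_gate (a point): Clear plastic gate plate of the right lane, 50 mm wide, 52 high, 3 thick, on the far end of the right lever, 90 mm from the pivot. Origin: middle of its lower edge, 65 mm above the table when shut. Not to be touched by the robot.
- full_spool_center (a point): Centre of the full spool, loose, lying across its lane (either lane): wooden end discs 34 mm in diameter and 5 thick, 50 mm long overall, wound with black thread to 31 mm diameter, about 50 g.
- empty_spool_center (a point): Centre of the empty spool, loose, lying across the other lane: same wooden discs and length, bare core 10 mm in diameter, about 20 g.
- bottle: Bystander: clear water bottle, 64 mm in diameter, 190 high, standing to the left of the dispenser. Origin: centre of its foot.
- tin: Bystander: low round metal button tin, 72 mm in diameter, 50 high, to the right of the dispenser. Origin: centre of its foot.
- phone: Bystander: black phone lying flat, 150 x 72 x 9 mm, to the right of the dispenser. Origin: centre of its underside.
- full_spool: The full spool itself; its origin is its centre and its axes turn as it rolls.
- empty_spool: The empty spool itself; its origin is its centre and its axes turn as it rolls.
Things that resemble listed ones, but are neither listed nor needed, are in the scene too. Leave any blue or red look-alike of the empty_spool alone.

How it is judged (in metres and radians):
On the way, in this order (a step that is already met when the one before it is completed fails the run):
1. the pad of the full spool's lane is pressed by the fingers and its gate starts to lift (((y of full_spool_center in the frame of dispenser above 0 m and value of joint left_lever above 0.15 rad and contact force between the fingers and left_lever_c3 above 0.3 N) or (y of full_spool_center in the frame of dispenser below 0 m and value of joint right_lever above 0.15 rad and contact force between the fingers and right_lever_c3 above 0.3 N))).
2. the full spool has rolled into the catch pocket while its lever is still pressed down (x of full_spool_center in the frame of dispenser above 0.115 m and z of full_spool_center in the frame of dispenser below 0.075 m and ((y of full_spool_center in the frame of dispenser above 0 m and value of joint left_lever above 0.2 rad) or (y of full_spool_center in the frame of dispenser below 0 m and value of joint right_lever above 0.2 rad))).
At the end, for the whole second after the job is handed in: The full spool lies at rest in the catch pocket of its own lane (its centre 120 to 175 mm along the dispenser), the empty spool is still behind its gate, both levers are back within 0.04 rad of rest and the robot is clear (x of full_spool_center in the frame of dispenser between 0.12 and 0.175 m and z of full_spool_center in the frame of dispenser between 0.045 and 0.075 m and ((y of full_spool_center in the frame of dispenser between 0 and 0.06 m and y of full_spool_center in the frame of dispenser above 0.03 m) or (y of full_spool_center in the frame of dispenser between -0.06 and 0 m and y of full_spool_center in the frame of dispenser below -0.03 m)) and x of empty_spool_center in the frame of dispenser below 0.045 m and distance of empty_spool_center from where it was at the start of the episode below 0.03 m and value of joint each of left_lever, right_lever below 0.04 rad and linear speed of each of full_spool, empty_spool below 0.03 m/s); the robot touches nothing.
It fails at once if the lever of the empty spool's lane is worked (over 0.08 rad) ((y of full_spool_center in the frame of dispenser above 0 m and value of joint right_lever above 0.08 rad) or (y of full_spool_center in the frame of dispenser below 0 m and value of joint left_lever above 0.08 rad)).
It fails at once if the robot touches a spool (contact force between any of the fingers, the arm and full_spool above 0.3 N or contact force between any of the fingers, the arm and empty_spool above 0.3 N).
It fails at once if the robot touches a gate (contact force between any of the fingers, the arm and left_lever_c2 above 0.3 N or contact force between any of the fingers, the arm and right_lever_c2 above 0.3 N).
It fails at once if the bottle, tin or phone is moved more than 20 mm (distance of any of bottle, tin, phone from where it was at the start of the episode above 0.02 m).
It fails at once if the bottle or tin is tipped (angle between any of bottle, tin's own z axis and vertical above 0.3 rad).
It also fails if it takes over 29 s, if anything falls off the work surface, if the arm or the gripper's body presses on something with over 40 N, if the wrist force passes 120 N, or if a joint passes its speed limit or range.

ROBOT

A 6-joint arm with a two-finger parallel gripper is mounted at the origin on the work surface. World frame = base frame: x ahead of the robot, y to its left, z up, the work surface at z = 0. Lengths are in m, angles in degrees, forces in N, time in s.
With the tool pointing down it reaches from about 0.275 to 0.85 m from the base axis. Payload 19 kg.
Tool frame: the origin (TCP) lies at the very end of the fingers, on their centre line; the grasp point (between the pads) lies 19 mm behind it; z points along the fingers, y is the line along which they close (so a half turn about z gives the same grasp; the last joint's range is limited). The gripper opens to 85 mm and grips with 20 to 120 N. Pads are 22 mm wide; open, the fingers measure 114 mm over their backs; the gripper's body (76 mm by 85 mm) begins 54 mm behind the grasp point. The pads swing forward as they close: fully open they stand 13 mm farther back than shut.
Start: joints at [-81.188, 8.623, 82.357, -0, 89.026, -7.678], TCP at [0.163, -0.551, 0.231] pointing down, gripper open.
Joint ranges: [-160.23, 160.23], [-39.13, 120.54], [6.94, 153.29], [-79.49, 259.48], [9.18, 160.14], [-161.06, 161.06]. Speed limits (degrees/s): [108.29, 108.29, 127.2, 172.46, 172.46, 172.46].

INTERFACE

Orientations are given as a 3x3 rotation matrix whose columns are the frame's x, y, z axes.
In Python, from plant import sensors, optics, job gives the robot as it stands.
- The arm moves only by the tool servo_tool, never from a script. Its argument "moves" is one flat list of numbers, 7 for each row, row after row: the shift along the tool's x, y, z in mm, then the turn, a rotation vector about the tool's x, y, z in rad, then the closure, from -1 (fully open) to 1 (shut). In form: [x, y, z, ax, ay, az, gripper, x, y, z, ax, ay, az, gripper, ...]. A call has 1 to 20 rows; each row shifts and turns the commanded pose from where the row before left it, along the tool's axes as they then stand; what a row does not reach is not made up. A row lasts 1/10 s, in which the tool goes at most 50 mm and 8.59 degrees, less where a joint would pass 70% of its speed; a pose out of reach is approached as far as the arm can. A call is refused whole if a number of a shift passes 50 or a number of a turn 0.15, either way. A call with a gripper value outside its range is refused whole. The fingers move at their own pace and stop on an object; the grip force is fixed at half the most. Time passes only in rows, so rows that do not move let the fingers close. It gives the time, the measured TCP pose, the force, the opening and the grip force at its end, in the units of the state.
- sensors.observe(): the state, without advancing time (a new reading comes with each control period).
- optics.snapshot(name): name is "scene" or "side" or "wrist"; returns (picture, depth): 420x560x3 uint8, blue, green, red; 420x560 float32, m along the optical axis (not along the pixel's ray), 0 where there is no reading.
- optics.get_calibration(name): a dict with "fx", "fy", "cx", "cy" (pixels), "k1" (the pictures are not rectified: a ray, as slopes to the right and down, at radius r is drawn at 1 + k1 r^2 times it, then the intrinsics apply), "rvec" (rotation vector, rad) and "tvec" (3), from world to camera coordinates, as OpenCV has them. Camera axes: x right, y down, z forward; pixel columns grow to the right and rows downward; lengths in m; the calibration is good to about 2 mm. A picture is of the moment at which its call begins: read the wrist's pose just before it. get_calibration takes no time and is no camera call; for the wrist camera it gives the pose at the moment of the call.
- job.sign_off(): hands the job in; it is judged then, once.
Trained networks look in the newest picture that a camera, given by its name, has taken for a name from the list of things; names that differ only in an ending like _2 or _b are one class to them, and where a whole thing is asked for, a point or a joint stands for the part that bears it (a point fixed in the world has none). Each returns a list of dicts, best first, with "conf" (0 to 1); they miss things now and then, are a little off and sometimes report something else, mostly with a low value. They report only what shows in the picture. A call takes as long as a camera call. They do not tell look-alikes from the thing itself.
- optics.spot_in(camera, query): "position" ([x, y, z] in m, in world coordinates, good to about 4 mm: the middle of the surface that is visible of it).
- optics.pinpoint(camera, query): "position" ([x, y, z] in m, in world coordinates, good to about 4 mm: a listed point, or the origin of a listed thing).
The state is a dict: "time_s": time; "qpos": joint angles; "qd": joint speeds; "effort": joint torques, N m; "tool_pos": TCP position; "tool_rot": TCP orientation; "force": force on the tool from outside, world axes, zero at the start; "moment": the same for the moment, N m; "opening": opening from 0.0 (shut) to 1.0 (fully open); "grip_force": force on a finger pad.
Only numpy, scipy, OpenCV 4.12 (cv2) and the standard library are available. Lean on these libraries where they do the work, as an engineer would, in place of code of your own. Each camera call takes 0.05 s, during which the arm holds its last target. There are 200 camera calls.

## Working session

There is one attempt and no reset: what is moved stays moved. The work goes in short steps, Python scripts to look and compute and a tool call to move; the robot and the scene stay as the last step left them, time stands still between calls to the robot, and variables do not carry over. Pictures are saved under pics/ and viewed, at most 10 in all, crops included, and the job is handed in when it is done.

Besides the shell and the picture viewer there is one more tool, called as name(argument=value, ...) on one line, values as JSON. servo_tool: Moves the arm, as the interface text tells. Its arguments: {"type":"object","properties":{"moves":{"type":"array","items":{"type":"number"}}},"required":["moves"]}

```bash
mkdir -p pics
python3 - <<'E'
from plant import sensors, optics, job
import cv2, numpy as np
s=sensors.observe(); print(s['time_s'],s['tool_pos'],np.round(s['tool_rot'],3).tolist(),s['opening'])
for c in ('scene','side'):
    p,d=optics.snapshot(c); cv2.imwrite(f'pics/{c}.png',p); np.save(f'pics/{c}_d.npy',d)
    for q in ('dispenser','left_pad','right_pad','full_spool_center','empty_spool_center','bottle','left_pocket','right_pocket'):
        print(c,q,[(np.round(r['position'],3).tolist(),round(r['conf'],2)) for r in optics.pinpoint(c,q)[:3]])
E
```

```text
0.0 [ 0.16317241 -0.55111057  0.23068803] [[0.959, 0.284, -0.0], [0.284, -0.959, 0.001], [0.0, -0.001, -1.0]] 0.9984941703221482
scene dispenser [([0.616, -0.072, -0.004], 0.73), ([0.646, -0.121, 0.082], 0.42)]
scene left_pad [([0.493, -0.017, 0.124], 0.76)]
scene right_pad [([0.487, -0.107, 0.126], 0.72)]
scene full_spool_center [([0.652, -0.026, 0.082], 0.62), ([0.492, -0.017, 0.126], 0.44)]
scene empty_spool_center [([0.786, -0.235, 0.02], 0.85), ([0.646, -0.122, 0.081], 0.63), ([0.65, -0.029, 0.079], 0.61)]
scene bottle [([0.702, 0.084, -0.002], 0.62)]
scene left_pocket [([0.773, -0.037, 0.059], 0.61)]
scene right_pocket [([0.77, -0.128, 0.057], 0.74), ([0.651, -0.305, -0.001], 0.58), ([0.5, -0.241, 0.003], 0.34)]
side dispenser [([0.617, -0.073, 0.003], 0.9)]
side left_pad [([0.492, -0.015, 0.134], 0.58)]
side right_pad [([0.484, -0.105, 0.126], 0.61)]
side full_spool_center [([0.65, -0.026, 0.082], 0.52)]
side empty_spool_center [([0.643, -0.119, 0.085], 0.74), ([0.566, 0.081, 0.014], 0.62), ([0.787, -0.231, 0.017], 0.41)]
side bottle [([0.699, 0.085, -0.002], 0.67)]
side left_pocket [([0.778, -0.035, 0.055], 0.62)]
side right_pocket [([0.771, -0.126, 0.056], 0.79), ([0.702, 0.086, -0.002], 0.64)]
```

View pics/scene.png

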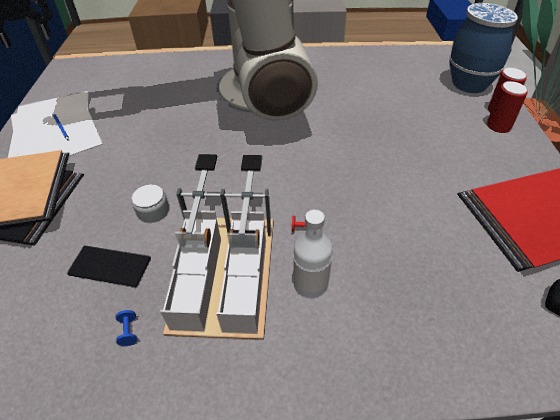

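Run:
```python
from plant import optics
import cv2, numpy as np
out=[]
for c in ('scene','side'):
    k=optics.get_calibration(c); R=cv2.Rodrigues(np.array(k['rvec'],float))[0]; t=np.array(k['tvec']).ravel()
    uv=[]
    for P in ([.65,-.026,.082],[.645,-.12,.082],[.49,-.016,.126],[.486,-.106,.126]):
        q=R@P+t; a=q[:2]/q[2]; a=a*(1+k['k1']*(a@a)); uv.append((k['fx']*a[0]+k['cx'],k['fy']*a[1]+k['cy']))
    print(c,np.round(uv).tolist(), np.round(-R.T@t,2))
    m=np.mean(uv[:2],0).astype(int); p=cv2.imread(f'pics/{c}.png')
    out.append(cv2.resize(p[max(0,m[1]-60):,max(0,m[0]-80):][:120,:160],(400,300),interpolation=cv2.INTER_CUBIC))
cv2.imwrite('pics/crop.png',np.hstack(out))
```

```text
scene [[246.0, 237.0], [194.0, 237.0], [252.0, 159.0], [207.0, 159.0]] [1.11 0.04 0.65]
side [[287.0, 207.0], [293.0, 183.0], [359.0, 199.0], [361.0, 176.0]] [0.55 0.93 0.85]
```

View pics/crop.png

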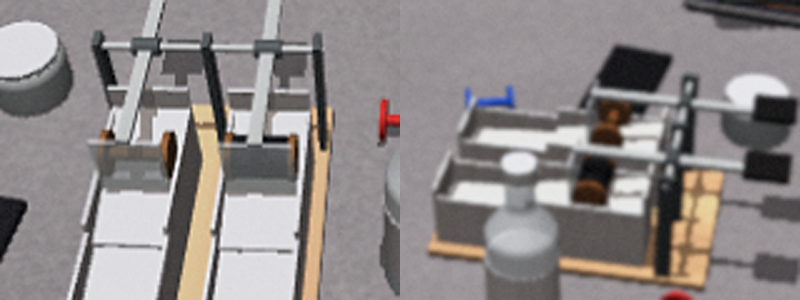

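The full spool is in the left lane. In the scene view its black winding shows at about (262,237), while the right lane at (194,237) has a bare core. The side view agrees: the nearer spool at (287,207) is wound black. The blue spool (126,327) and the red one (300,224) are look-alikes lying on the desk, so I'll ignore them. Next I move above the left pad with the gripper shut, turning to line up with the lane.

servo_tool(moves=[26,-23,0,0,0,0,1,26,-23,0,0,0,0,1,26,-23,0,0,0,0,1,26,-23,0,0,0,0,1,26,-23,0,0,0,0,1,26,-23,0,0,0,0,1,26,-23,0,0,0,0,1,26,-23,0,0,0,0,1,26,-23,0,0,0,0,1,26,-23,0,0,0,0,1,26,-23,0,0,0,0,1,26,-23,0,0,0,0,1,26,-23,0,0,0,0,1,26,-23,0,0,0,0,1,26,-23,0,0,0,0,1,0,0,0,0,0,0.121,1,0,0,0,0,0,0.121,1,0,0,0,0,0,0.121,1,0,0,0,0,0,0,1,0,0,0,0,0,0,1])

```text
time_s: 2.9
tool_pos: [0.4392, -0.1098, 0.2314]
tool_rot: [[0.997, -0.071, 0.0], [-0.071, -0.997, 0.0], [0.0, -0.0, -1.0]]
force: [-0.7, -1.0, -0.7]
opening: 0.004
grip_force: 0.0
```

Run:
```python
from plant import sensors, optics, job
import cv2, numpy as np
s=sensors.observe(); print(s['time_s'],s['tool_pos'],np.round(s['tool_rot'],3).tolist(),s['opening'],s['force'])
p,d=optics.snapshot('wrist'); cv2.imwrite('pics/wrist.png',p)
for q in ('left_pad','right_pad'): print(q,[(np.round(r['position'],3).tolist(),round(r['conf'],2)) for r in optics.pinpoint('wrist',q)[:3]])
```

```text
2.9 [ 0.43922411 -0.10983898  0.23135536] [[0.997, -0.071, 0.0], [-0.071, -0.997, 0.0], [0.0, -0.0, -1.0]] 0.004492516326740809 [-0.70388    -0.99478691 -0.68362707]
left_pad [([0.494, -0.018, 0.124], 0.97)]
right_pad [([0.494, -0.109, 0.128], 0.89)]
```

View pics/wrist.png

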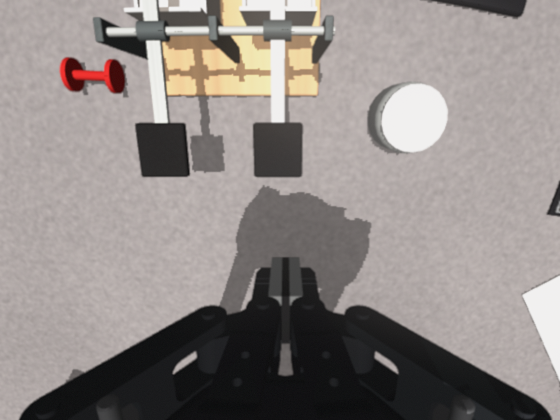

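The wrist view shows the left pad at (162,150) and the right at (278,150). The pad fixes agree to a few mm, giving the left pad at (0.494, -0.017, 0.125). I move over it and down to 14 mm above.

servo_tool(moves=[16,-32,0,0,0,0,1,16,-32,0,0,0,0,1,16,-32,0,0,0,0,1,0,0,0,0,0,0,1,0,0,30,0,0,0,1,0,0,30,0,0,0,1,0,0,31,0,0,0,1,0,0,0,0,0,0,1,0,0,0,0,0,0,1])

```text
time_s: 3.95
tool_pos: [0.4943, -0.018, 0.1411]
tool_rot: [[0.997, -0.075, -0.0], [-0.075, -0.997, 0.0], [-0.0, -0.0, -1.0]]
force: [-0.1, -0.1, 0.5]
opening: 0.0
grip_force: 0.0
```

Now press, first to z ≈ 0.119 to check the contact force.

servo_tool(moves=[0,0,8,0,0,0,1,0,0,7,0,0,0,1,0,0,7,0,0,0,1,0,0,0,0,0,0,1,0,0,0,0,0,0,1])

```text
time_s: 4.45
tool_pos: [0.4942, -0.0177, 0.1184]
tool_rot: [[0.997, -0.075, -0.0], [-0.075, -0.997, 0.0], [-0.0, -0.0, -1.0]]
force: [-1.5, -0.0, 0.7]
opening: 0.003
grip_force: 0.7
```

servo_tool(moves=[0,0,7,0,0,0,1,0,0,7,0,0,0,1,0,0,7,0,0,0,1,0,0,0,0,0,0,1,0,0,0,0,0,0,1,0,0,0,0,0,0,1,0,0,0,0,0,0,1,0,0,0,0,0,0,1,0,0,0,0,0,0,1,0,0,0,0,0,0,1])

```text
time_s: 5.45
tool_pos: [0.4942, -0.0177, 0.0973]
tool_rot: [[0.997, -0.075, -0.0], [-0.075, -0.997, 0.0], [-0.0, -0.0, -1.0]]
force: [-4.5, 0.1, 2.7]
opening: 0.003
grip_force: 2.0
```

Run:
```python
from plant import sensors, optics, job
import cv2, numpy as np
s=sensors.observe(); print(s['time_s'],s['tool_pos'],s['force'])
o=[]
for c,(u,v) in (('scene',(220,240)),('side',(310,200))):
    p,d=optics.snapshot(c); o.append(cv2.resize(p[v-90:v+90,u-65:u+65],(390,540),interpolation=cv2.INTER_CUBIC))
    for q in ('full_spool_center','empty_spool_center'): print(c,q,[(np.round(r['position'],3).tolist(),round(r['conf'],2)) for r in optics.pinpoint(c,q)[:3]])
cv2.imwrite('pics/press.png',np.hstack(o))
```

```text
5.45 [ 0.49423592 -0.01767161  0.09733839] [-4.46713871  0.06493476  2.68873881]
scene full_spool_center [([0.778, -0.037, 0.056], 0.98), ([0.66, -0.121, 0.066], 0.52)]
scene empty_spool_center [([0.787, -0.237, 0.018], 0.81), ([0.643, -0.124, 0.081], 0.61), ([0.572, 0.086, 0.016], 0.6)]
side full_spool_center [([0.778, -0.036, 0.057], 0.7)]
side empty_spool_center [([0.643, -0.119, 0.084], 0.71), ([0.564, 0.081, 0.018], 0.58), ([0.789, -0.23, 0.014], 0.56)]
```

View pics/press.png

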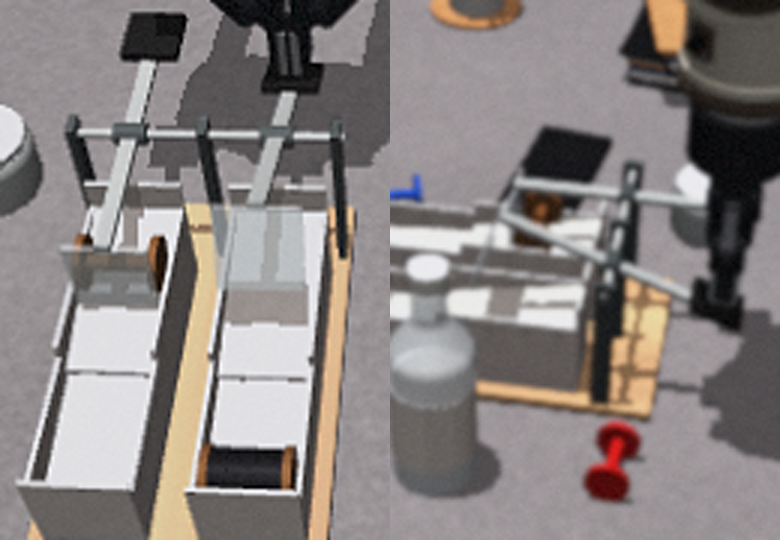

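The left gate is up and the full spool rests against the end wall of the left pocket (crop 245,467). The empty spool is still behind its shut gate. Now I release the lever and lift clear.

servo_tool(moves=[0,0,-6,0,0,0,1,0,0,-8,0,0,0,1,0,0,-8,0,0,0,1,0,0,-10,0,0,0,1,0,0,-25,0,0,0,1,0,0,-40,0,0,0,1,-20,0,-30,0,0,0,1,0,0,0,0,0,0,1,0,0,0,0,0,0,1,0,0,0,0,0,0,1,0,0,0,0,0,0,1,0,0,0,0,0,0,1])

```text
time_s: 6.95
tool_pos: [0.4743, -0.0162, 0.2236]
tool_rot: [[0.997, -0.075, -0.001], [-0.075, -0.997, 0.0], [-0.001, -0.0, -1.0]]
force: [0.2, -0.4, 0.3]
opening: 0.001
grip_force: 0.0
```

Run:
```python
from plant import sensors, optics, job
import cv2, numpy as np
s=sensors.observe(); print(s['time_s'],s['tool_pos'],s['force'])
o=[]
for c,(u,v) in (('scene',(220,240)),('side',(310,200))):
    p,d=optics.snapshot(c); o.append(cv2.resize(p[v-90:v+90,u-65:u+65],(390,540),interpolation=cv2.INTER_CUBIC))
    for q in ('full_spool_center','left_pad','left_gate'): print(c,q,[(np.round(r['position'],3).tolist(),round(r['conf'],2)) for r in optics.pinpoint(c,q)[:2]])
cv2.imwrite('pics/end.png',np.hstack(o))
```

```text
6.95 [ 0.47432786 -0.01617825  0.22355359] [ 0.16073417 -0.40211254  0.25015911]
scene full_spool_center [([0.778, -0.036, 0.056], 0.9)]
scene left_pad [([0.495, -0.017, 0.125], 0.67)]
scene left_gate [([0.668, -0.034, 0.061], 0.8), ([0.77, -0.127, 0.06], 0.48)]
side full_spool_center [([0.781, -0.034, 0.055], 0.52)]
side left_pad [([0.492, -0.015, 0.131], 0.71)]
side left_gate [([0.665, -0.033, 0.065], 0.74)]
```

View pics/end.png

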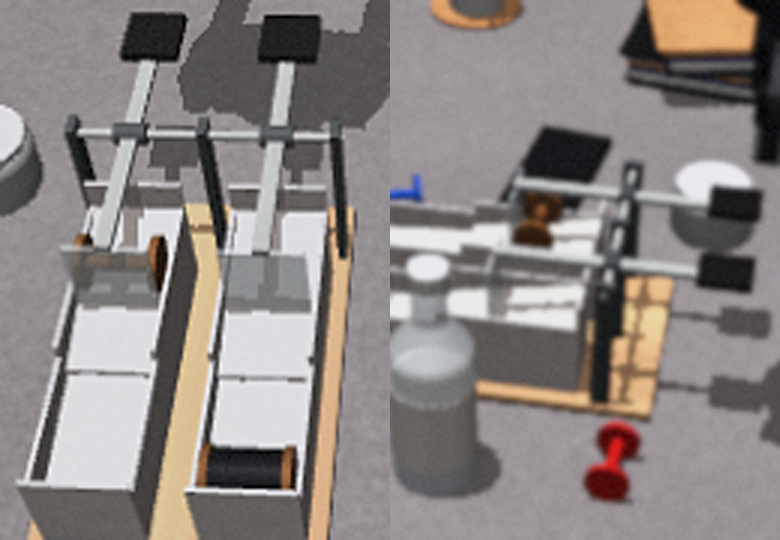

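Both levers are level and both gates shut. The full spool lies in the left pocket (crop 245,467), the empty one is still behind its gate, and the robot is clear. Handing in.

```bash
python3 -c "
from plant import job
print(job.sign_off())"
```

```text
the job is handed in; nothing more can be done
None
```

The full spool rolled into the left catch pocket, the left lever is back up with its gate shut, the empty spool is still behind its own gate, and I handed the job in at about 7 s; no verdict came back.

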